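# Lay the tall carton down on the weighing scale and square it into the corner rails

## Task

Push the tall carton on the scale over near its top, so that it lies on its broad face with its top end towards the short end rail. Then push it sideways until its long side is flush on the rear rail, and after that lengthways until its top is flush on the end rail; each time keep a firm but gentle press of about 10 N on the rail for a second, and never push with as much as 25 N, because the carton dents. Leave it lying square in the corner of the two rails, and do not disturb the other things on the counter.

Things in the scene. Friction and masses are not known exactly. Their poses are not given: they have to be found in the camera images.
- scale: bench scale, dark base, steel platter 330 (own x) x 470 (own y) mm; origin on the counter under the platter's centre, z up; flat platter top 60 mm above the origin. Own +x points roughly away from the robot, to the rear rail; own -y is the end rail's side. Fixed and rigid. A low grey display box, lower than the platter, stands beyond its +x edge.
- rear_rail: aluminium bar along the platter's far long edge, fixed to the scale: 12 mm thick, 460 mm long along y, 60 mm high above the platter; origin at its underside's centre, axes as the scale's. Inner face, towards the robot, 6 mm from the origin on its -x side (x = +120 mm in the scale's frame). Rigid.
- end_rail: shorter aluminium bar across the platter's -y end, square to the rear rail: 12 mm thick, 250 mm long along x, 60 mm high above the platter; origin at its underside's centre, on the platter, axes as the scale's. Inner face 6 mm from the origin on its +y side. Place along the scale differs each time, but fixed and rigid.
- carton: closed plain carton, 120 (own x) x 90 (y) x 220 (z) mm, 0.35 to 0.65 kg, balance point at its middle; stands on the platter's +y end, axes roughly along the scale's. Origin: centre of its underside. Too wide to grasp. Broad faces at own y = +-45 mm. Pushed towards own -y 190 mm up, it tips about its foot edge and falls past 22 degrees; rise with its face, a level push drags. Sliding it takes 1.5 to 5 N.
- carton_center (a point): the carton's middle, 110 mm up its own z from its origin; 45 mm above the platter when it lies on a broad face
- carton_top (a point): middle of the carton's top end, 220 mm up its own z from its origin; must end on the end rail
- carton_side (a point): middle of the carton's narrow long side at own x = +60 mm (halfway up); must end on the rear rail
- spray_bottle: bystander: white bottle, 68 mm across, 190 mm high, standing beyond the end rail; origin at its underside's centre
- label_roll: bystander: roll of white labels, 90 mm across, 50 mm high, lying beyond the end rail; origin at its underside's centre
- tray_box: bystander: white shallow tray, 120 x 130 x 35 mm, beside the scale's +y end; origin at its underside's centre

How it is judged:
By the outcome, as a careful person would: the job done as asked, in the order asked, and still so for the second after the job is handed in, with the robot touching nothing.
It also fails if it takes over 72 s, if anything falls off the work surface, if the arm or the gripper's body presses on something with over 40 N, if the wrist force passes 120 N, or if a joint passes its speed limit or range.

## Robot

A 7-joint arm with a two-finger parallel gripper is mounted at the origin on the work surface. World frame = base frame: x ahead of the robot, y to its left, z up, the work surface at z = 0. Lengths are in mm, angles in rad, forces in N, time in s.
With the tool pointing down it reaches from about 400 to 875 mm from the base axis. Payload 4.4 kg.
Tool frame: the origin (TCP) lies where the fingers leave the gripper's body, on its centre line; the fingertips stand 73 mm ahead of it and the grasp point (between the pads) lies 54 mm ahead of it; z points along the fingers, y is the line along which they close (so a half turn about z gives the same grasp; the last joint's range is limited). The gripper opens to 85 mm and grips with 20 to 120 N. Pads are 22 mm wide; open, the fingers measure 114 mm over their backs; the gripper's body (76 mm by 85 mm) begins 54 mm behind the grasp point. The pads swing forward as they close: fully open they stand 13 mm farther back than shut.
Start: joints at [1.221, 0.628, 0.038, 1.517, -0.027, 0.996, -0.02], TCP at [182.029, -624.005, 303.913] pointing down, gripper open.
Joint ranges: [-3.06, 3.06], [-0.37, 2.12], [-1.25, 1.32], [0.18, 2.47], [-1.1, 4.24], [0.23, 1.98], [-2.94, 2.94]. Speed limits (rad/s): [2.57, 2.57, 3.14, 3.14, 3.14, 3.14, 3.14].

## Interface

Orientations are given as [roll, pitch, yaw] about the fixed x, y, z axes, in that order (R = Rz(yaw) Ry(pitch) Rx(roll)).
In Python, from cell import ctrl gives the robot as it stands.
- The arm moves only by the tool send_rows, never from a script. Its argument "rows" is a list that holds one entry, the list of rows, each a list of 6 numbers: the shift along the tool's x, y, z in cm, then the turn, a rotation vector about the tool's x, y, z in rad. In form: [[[tx, ty, tz, wx, wy, wz], ...]]. A call has 1 to 10 rows; each row is the pose to reach, as a shift and turn from the pose commanded when the call began, along the tool's axes at that moment; what a row does not reach only later rows make up. A row lasts 1/10 s, in which the tool goes at most 50 mm and 8.59 degrees, less where a joint would pass 70% of its speed; a pose out of reach is approached as far as the arm can. A call with a gripper value outside its range is refused whole. "grip" is the closure in counts, from 0 (fully open) to 255 (shut), set as the call begins (left out, the last holds). The fingers move at their own pace and stop on an object; the grip force is fixed at half the most. Time passes only in rows, so rows that repeat a pose let the fingers close. It gives the time, the measured TCP pose, the force, the opening and the grip force at its end, in the units of the state.
- ctrl.read_state(): the state, without advancing time (a new reading comes with each control period).
- ctrl.get_image(name): name is "side" or "top"; returns a dict with "pixels" (480x640x3 uint8, red, green, blue), "fx", "fy", "cx", "cy" (pixels), "extrinsics" (4x4, takes a point from camera to world coordinates). Camera axes: x right, y up, looking along -z (the intrinsics and any distortion apply to the point x, -y, -z); pixel columns grow to the right and rows downward; lengths in mm; the calibration is good to about 2 mm. A picture is of the moment at which its call begins. There is no depth.
- ctrl.finish_job(): hands the job in; it is judged then, once.
The state is a dict: "clock": time; "qpos": joint angles; "qd": joint speeds; "tau": joint torques, N m; "eef_pos": TCP position; "tool_rot": TCP orientation; "force": force on the tool from outside, world axes, zero at the start; "torque": the same for the moment, N m; "width": finger opening in mm; "gripper_force": force on a finger pad.
Only numpy, scipy, OpenCV 4.12 (cv2) and the standard library are available. Lean on these libraries where they do the work, as an engineer would, in place of code of your own. Each camera call takes 0.05 s, during which the arm holds its last target. There are 200 camera calls.

## Working session

There is one attempt and no reset: what is moved stays moved. The work goes in short steps, Python scripts to look and compute and a tool call to move; the robot and the scene stay as the last step left them, time stands still between calls to the robot, and variables do not carry over. Pictures are saved under pics/ and viewed, at most 11 in all, crops included, and the job is handed in when it is done.

Besides the shell and the picture viewer there is one more tool, called after "Request:" as name(argument=value, ...) on one line, values as JSON. send_rows: Moves the arm, as the interface text tells. Its arguments: {"type":"object","properties":{"rows":{"type":"array","items":{"type":"array","items":{"type":"array","items":{"type":"number"}}}},"grip":{"type":"number"}},"required":["rows"]}

```bash
mkdir -p pics; ls; python3 - <<'E'
from cell import ctrl
import cv2,numpy as np
s=ctrl.read_state()
print(s)
for n in("side","top"):
    im=ctrl.get_image(n); cv2.imwrite(f"pics/{n}0.png",im["pixels"][:,:,::-1])
    print({k:v for k,v in im.items() if k!="pixels"})
E
```

```text
pics
{'clock': 0.0, 'qpos': array([ 1.22120251,  0.62934894,  0.03842236,  1.51837907, -0.02701023,
        0.99632469, -0.0200161 ]), 'qd': array([ 5.22755013e-04, -5.28600527e-05, -6.42942952e-04, -1.21457541e-03,
        1.69494506e-03,  2.04086661e-03, -5.18256588e-04]), 'tau': array([ 9.37863042e-04, -5.63398898e+01,  1.22635726e+00, -1.93450034e+01,
        1.09849582e-02,  1.03844027e-02, -1.38436531e-05]), 'eef_pos': array([ 181.90134507, -623.50757953,  302.98324963]), 'tool_rot': array([-3.13964987e+00,  6.19716199e-06,  2.83787755e-01]), 'force': array([-0.30919943,  0.61598796,  0.01886413]), 'torque': array([ 0.00762298, -0.00320611,  0.03450238]), 'gripper_force': 0.0, 'width': 85.54244418158804}
{'fx': 458.49249608217247, 'fy': 458.49249608217247, 'cx': 322.37052447930307, 'cy': 238.928755000019, 'extrinsics': array([[ 9.97281680e-01,  5.39985603e-02, -5.01338922e-02,
         5.27968052e+02],
       [-7.22985097e-02,  5.85818158e-01, -8.07211255e-01,
        -8.33430250e+02],
       [-1.42189013e-02,  8.08641602e-01,  5.88129732e-01,
         8.16149033e+02],
       [ 0.00000000e+00,  0.00000000e+00,  0.00000000e+00,
         1.00000000e+00]])}
{'fx': 542.2554072322087, 'fy': 542.2554072322087, 'cx': 312.7816973576152, 'cy': 244.2246804358737, 'extrinsics': array([[-6.17839897e-03,  9.96983849e-01, -7.73629950e-02,
         5.05724586e+02],
       [-9.99980829e-01, -6.19171120e-03,  6.77903281e-05,
         4.36514278e+01],
       [-4.11423461e-04,  7.73619307e-02,  9.97002990e-01,
         1.35638820e+03],
       [ 0.00000000e+00,  0.00000000e+00,  0.00000000e+00,
         1.00000000e+00]])}
```

View pics/side0.png

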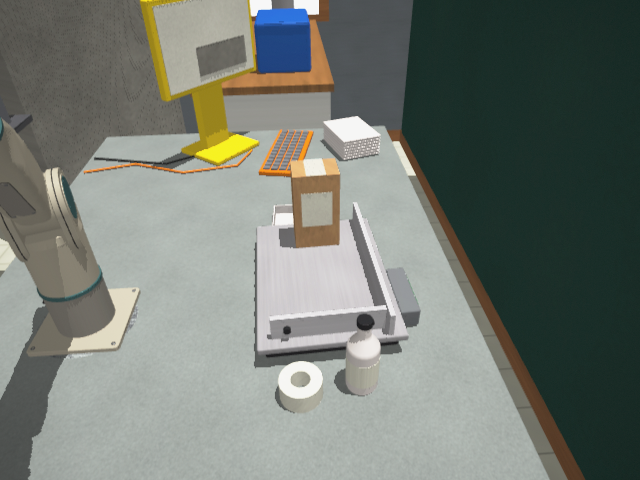

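View pics/top0.png

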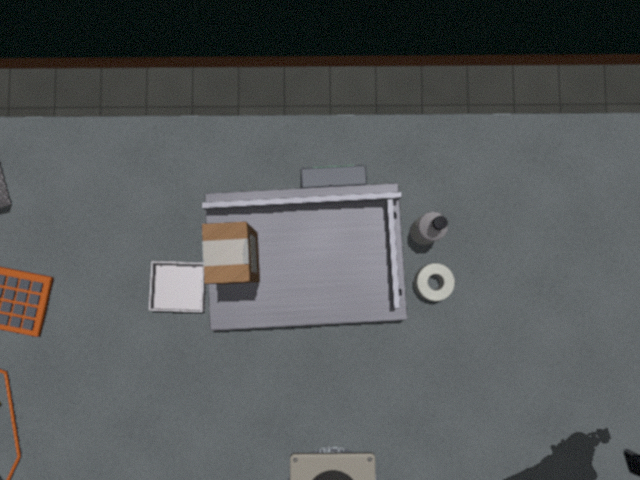

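Top view: the platter's corners are at (207,194), (398,184), (405,320) and (212,330). The rear rail runs along row ~200, the end rail along column ~394, and the carton top spans (203..250, 223..282). The side view agrees.

```bash
cat > h.py <<'E'
import numpy as np,cv2
from cell import ctrl
def cast(im,px,z):
    px=np.atleast_2d(px).astype(float); E=im["extrinsics"]
    d=np.c_[(px[:,0]-im["cx"])/im["fx"],-(px[:,1]-im["cy"])/im["fy"],-np.ones(len(px))]@E[:3,:3].T
    o=E[:3,3]; return o+d*((z-o[2])/d[:,2])[:,None]
def save(im,name,roi=None,s=1):
    p=im["pixels"][:,:,::-1]
    if roi: x0,y0,x1,y1=roi; p=p[y0:y1,x0:x1]
    cv2.imwrite(f"pics/{name}.png",cv2.resize(p,None,fx=s,fy=s,interpolation=cv2.INTER_CUBIC))
E
python3 - <<'E'
from h import *
im=ctrl.get_image("top")
save(im,"top1",(195,170,415,340),3.5)
print("platter z60",cast(im,[(207,194),(398,184),(405,320),(212,330)],60).round(1))
print("carton top z280",cast(im,[(202,224),(249,223),(250,282),(204,282)],280).round(1))
hsv=cv2.cvtColor(im["pixels"],cv2.COLOR_RGB2HSV)
m=cv2.inRange(hsv,(5,80,60),(20,255,255)); m[:,:195]=0
c=max(cv2.findContours(m,0,2)[0],key=cv2.contourArea); print(cv2.boundingRect(c),cv2.minAreaRect(c))
E
```

```text
platter z60 [[ 729.6  298.3   60. ]
 [ 751.1 -163.4   60. ]
 [ 424.7 -174.1   60. ]
 [ 404.   283.6   60. ]]
carton top z280 [[631.1 264.5 280. ]
 [632.6 170.7 280. ]
 [515.  168.4 280. ]
 [515.6 259.5 280. ]]
(205, 264, 47, 20) ((227.76657104492188, 274.06488037109375), (17.975122451782227, 46.3043327331543), 86.98721313476562)
```

View pics/top1.png

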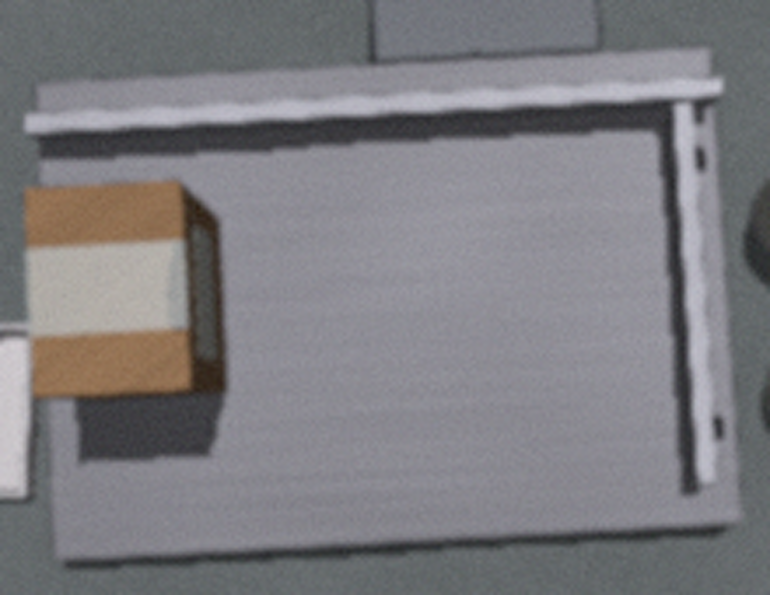

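The crop shows the rear rail's inner top edge running (28,133)–(722,97) and the end rail's inner top edge (675,103)–(697,485). The carton's top corners are (25,187), (181,181), (190,389) and (32,397).

```bash
python3 - <<'E'
from h import *
im=ctrl.get_image("top")
f=lambda u:np.array(u)/3.5-.36+np.array([195,170])
r=cast(im,f([(28,133),(722,97)]),120);e=cast(im,f([(675,103),(697,485)]),120)
p=cast(im,f([(38,86),(710,48),(740,520),(60,560)]),60);c=cast(im,f([(25,187),(181,181),(190,389),(32,397)]),280)
for n,a in zip("repc",(r,e,p,c)):
    print(n,a.round(1).tolist()); d=np.diff(a,axis=0); print(np.degrees(np.arctan2(d[:,1],d[:,0])).round(2),np.linalg.norm(d,axis=1).round(1))
print("centre scale",p.mean(0),"carton",c.mean(0))
im=ctrl.get_image("side"); save(im,"side1",(240,140,440,350),2.8)
E
```

```text
r [[687.6, 296.3, 120.0], [708.6, -160.0, 120.0]]
[-87.36] [456.8]
e [[704.8, -129.0, 120.0], [455.1, -139.1, 120.0]]
[-177.7] [249.9]
p [[729.1, 301.9, 60.0], [752.7, -162.3, 60.0], [428.9, -176.7, 60.0], [404.8, 284.1, 60.0]]
[ -87.09 -177.45   92.99] [464.8 324.2 461.4]
c [[633.0, 265.0, 280.0], [635.9, 176.0, 280.0], [517.4, 170.5, 280.0], [513.4, 259.9, 280.0]]
[ -88.14 -177.35   92.54] [ 89.1 118.6  89.5]
centre scale [578.88176953  61.77526223  60.        ] carton [574.93621027 217.84471111 280.        ]
```

View pics/side1.png

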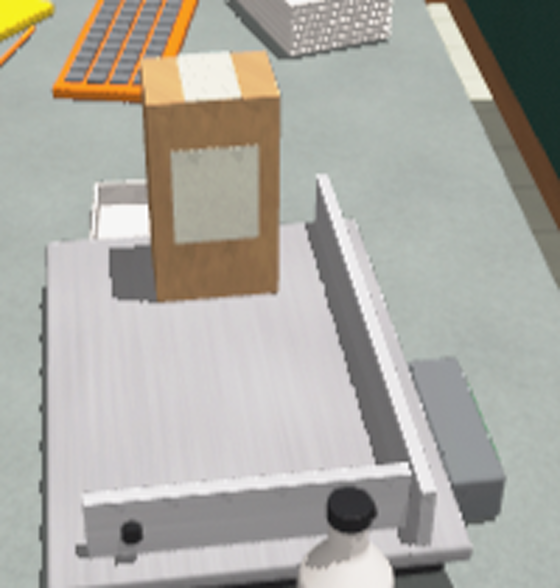

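The side view agrees: the carton stands near the +y end with clear platter in front of it, and the bottle is beyond the end rail. The scale's yaw is about 2.5 degrees and its centre is about (579,62). In the scale frame the carton is at (3,156) and the end rail's face at y≈-196.

```bash
cat >> h.py <<'E'
from scipy.spatial.transform import Rotation as R
C=np.array([578.9,61.8]);A=np.radians(2.5);U=np.array([np.cos(A),np.sin(A)]);V=np.array([-U[1],U[0]])
def w(x,y): return C+U*x+V*y
def sc(p): d=np.array(p[:2])-C; return d@U,d@V
def to(x,y,z,yaw,pose=None):
    """scale-frame x,y, world TCP z, yaw deg rel. scale -> row"""
    s=ctrl.read_state(); p,r=pose or (s["eef_pos"],s["tool_rot"])
    R0=R.from_euler("xyz",r); t=R0.inv().apply(np.r_[w(x,y),z]-p)/10
    rv=(R0.inv()*R.from_euler("xyz",[np.pi,0,np.radians(yaw+2.5)])).as_rotvec()
    print(np.r_[t,rv].round(3).tolist(),"at",np.round(sc(s["eef_pos"]),1),s["eef_pos"].round(1),np.degrees(r).round(2),"F",s["force"].round(2),"q",s["qpos"].round(2),"t",s["clock"])
E
python3 - <<'E'
from h import *
to(-60,-300,420,60); to(2.85,245,420,90)
E
```

```text
[44.339, -27.0, -11.629, -0.001, -0.0, -0.807] at [-426.5 -667.6] [ 182.  -623.8  303.5] [-179.95    0.     16.26] F [-1.29  0.43 -0.79] q [ 1.22  0.63  0.04  1.52 -0.03  1.   -0.02] t 0.25
[63.409, -78.44, -11.583, -0.001, -0.001, -1.331] at [-426.5 -667.6] [ 182.  -623.8  303.5] [-179.95    0.     16.26] F [-1.29  0.43 -0.79] q [ 1.22  0.63  0.04  1.52 -0.03  1.   -0.02] t 0.25
```

Request:
send_rows(rows=[[[4,-2.5,-3,0,0,-0.08],[8.5,-5,-6,0,0,-0.16],[13,-8,-9,0,0,-0.25],[17,-10.5,-11.5,0,0,-0.33],[21,-13,-11.5,0,0,-0.41],[25,-15.5,-11.5,0,0,-0.5],[30,-18,-11.5,0,0,-0.58],[34,-21,-11.5,0,0,-0.66],[39,-24,-11.5,0,0,-0.74],[44,-27,-11.5,0,0,-0.81]]], grip=60)

```text
clock: 1.25
eef_pos: [499.7, -272.9, 419.1]
tool_rot: [3.141, 0.0, 1.097]
force: [0.4, -1.9, -0.6]
width: 65.2
gripper_force: 0.0
```

```bash
python3 - <<'E'
from h import *
to(2.85,260,420,90)
E
```

```text
[56.127, -20.853, -0.108, 0.0, 0.0, -0.518] at [ -93.8 -330.9] [ 499.7 -272.9  419.1] [1.7998e+02 1.0000e-02 6.2830e+01] F [ 0.42 -1.91 -0.55] q [ 0.62  0.41 -0.25  1.58  0.11  1.16 -0.13] t 1.25
```

Request:
send_rows(rows=[[[4.5,-1.7,0,0,0,-0.05],[9,-3.4,0,0,0,-0.1],[13.5,-5,0,0,0,-0.15],[18,-6.7,0,0,0,-0.2],[22.5,-8.4,0,0,0,-0.25],[27,-10,0,0,0,-0.3],[31.5,-11.7,0,0,0,-0.35],[36,-13.4,0,0,0,-0.4],[40.5,-15,0,0,0,-0.45],[45,-16.7,0,0,0,-0.5]]])

```text
clock: 2.25
eef_pos: [557.1, 203.5, 418.9]
tool_rot: [3.141, 0.0, 1.595]
force: [1.0, 1.5, 0.1]
width: 65.2
gripper_force: 0.0
```

```bash
python3 - <<'E'
from h import *
to(2.85,250,420,90);to(2.85,250,320,90)
E
```

```text
[10.78, 1.641, -0.111, 0.0, 0.0, -0.019] at [-15.6 142.5] [557.1 203.5 418.9] [1.7998e+02 2.0000e-02 9.1400e+01] F [0.99 1.54 0.1 ] q [-0.1   0.47 -0.47  1.51  0.22  1.21 -0.58] t 2.25
[10.784, 1.638, 9.889, 0.0, 0.0, -0.019] at [-15.6 142.5] [557.1 203.5 418.9] [1.7998e+02 2.0000e-02 9.1400e+01] F [0.99 1.54 0.1 ] q [-0.1   0.47 -0.47  1.51  0.22  1.21 -0.58] t 2.25
```

Request:
send_rows(rows=[[[4,0.8,0,0,0,-0.02],[8,1.6,0,0,0,-0.02],[10.8,1.6,0,0,0,-0.02],[10.8,1.6,2.5,0,0,-0.02],[10.8,1.6,5,0,0,-0.02],[10.8,1.6,7.5,0,0,-0.02],[10.8,1.6,9,0,0,-0.02],[10.8,1.6,9.9,0,0,-0.02],[10.8,1.6,9.9,0,0,-0.02]]])

```text
clock: 3.15
eef_pos: [570.1, 309.8, 318.6]
tool_rot: [-3.139, 0.001, 1.614]
force: [-0.7, 0.4, 0.2]
width: 65.4
gripper_force: 0.0
```

```bash
python3 - <<'E'
from h import *
to(2.85,216,320,90)
save(ctrl.get_image("side"),"side2",(240,60,440,260),2.8)
E
```

```text
[-3.215, 0.08, -0.136, -0.002, 0.001, -0.001] at [  2.1 248.1] [570.1 309.8 318.6] [-1.7988e+02  7.0000e-02  9.2460e+01] F [-0.67  0.36  0.22] q [-0.28  0.65 -0.45  1.49  0.3   1.08 -0.76] t 3.15
```

View pics/side2.png

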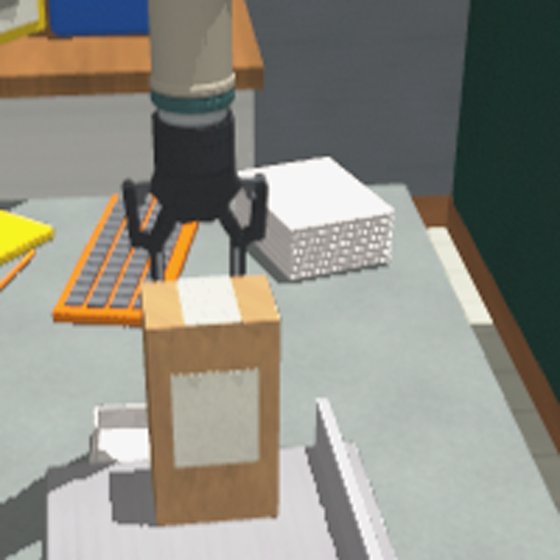

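The fingers are open behind the carton and just below its top edge. Approach and begin tipping along the arc.

Request:
send_rows(rows=[[[-1.2,-0.2,-0.1,0,0,0],[-2.4,-0.2,-0.1,0,0,0],[-3.2,-0.2,-0.1,0,0,0],[-3.6,-0.2,-0.1,0,0,0],[-4.2,-0.2,-0.35,0,0,0],[-4.8,-0.2,-0.6,0,0,0],[-5.4,-0.2,-0.85,0,0,0]]])

```text
clock: 3.9
eef_pos: [570.8, 255.9, 328.7]
tool_rot: [3.141, -0.0, 1.614]
force: [-0.0, 0.4, -1.4]
width: 65.5
gripper_force: 0.2
```

```bash
python3 - <<'E'
from h import *
to(2.85,212,320,90)
im=ctrl.get_image("side");save(im,"side3",(240,60,440,260),2.8)
im=ctrl.get_image("top")
hsv=cv2.cvtColor(im["pixels"],cv2.COLOR_RGB2HSV)
E
```

```text
[1.775, 0.244, 0.868, 0.0, -0.0, -0.0] at [  0.4 194.3] [570.8 255.9 328.7] [179.99  -0.    92.47] F [-0.    0.44 -1.41] q [-0.19  0.6  -0.46  1.55  0.29  1.06 -0.68] t 3.9
```

View pics/side3.png

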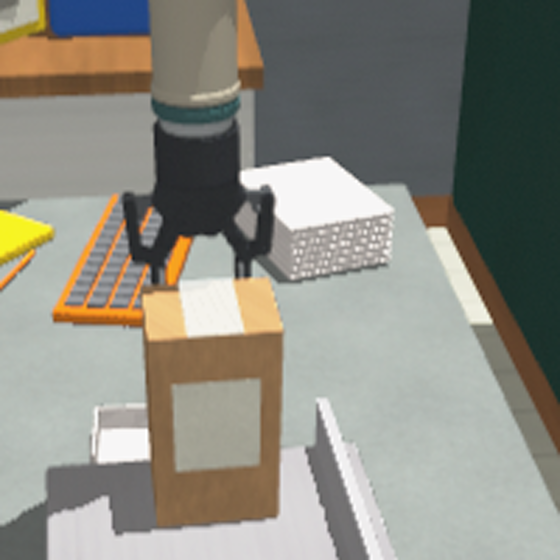

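It tips about its foot edge. Continue through the balance point.

Request:
send_rows(rows=[[[-1,0,-0.35,0,0,0],[-2,0,-0.6,0,0,0],[-3,0,-0.8,0,0,0],[-4,0,-0.95,0,0,0],[-5,0,-1.1,0,0,0],[-6,0,-1.2,0,0,0],[-7,0,-1.2,0,0,0],[-7.8,0,-1.3,0,0,0],[-8.3,0,-1.4,0,0,0],[-8.3,0,-2,0,0,0]]])

```text
clock: 5.0
eef_pos: [574.2, 172.1, 347.9]
tool_rot: [-3.14, 0.001, 1.613]
force: [1.0, -1.0, -0.8]
width: 65.4
gripper_force: 0.0
```

```bash
python3 - <<'E'
from h import *
to(-120,5,300,0)
im=ctrl.get_image("side");save(im,"side4",(200,60,440,360),2)
E
```

```text
[-10.56, -11.988, 4.822, -0.0, 0.002, 1.569] at [  0.2 110.4] [574.2 172.1 347.9] [-1.7992e+02  5.0000e-02  9.2390e+01] F [ 0.97 -1.05 -0.81] q [-0.04  0.54 -0.47  1.6   0.27  1.07 -0.55] t 5.0
```

View pics/side4.png

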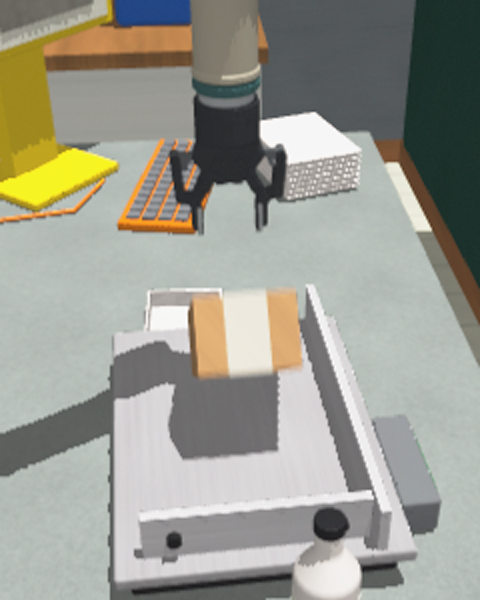

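The carton is caught mid-fall, tipping square about its foot edge towards the end rail. Move to the robot side while it settles.

Request:
send_rows(rows=[[[-1,-2,0,0,0,0.14],[-2,-4,0,0,0,0.29],[-3,-6,0,0,0,0.43],[-4,-8,0,0,0,0.57],[-5,-10,0,0,0,0.72],[-6.5,-12,0.5,0,0,0.86],[-8,-12,1.5,0,0,1],[-9,-12,2.5,0,0,1.14],[-10,-12,3.5,0,0,1.28],[-10.5,-12,4.8,0,0,1.42]]])

```text
clock: 6.05
eef_pos: [459.6, 63.2, 300.8]
tool_rot: [-3.142, -0.002, 0.188]
force: [0.1, -0.2, 0.4]
width: 65.8
gripper_force: 0.0
```

```bash
python3 - <<'E'
from h import *
to(-115,0,165,0)
im=ctrl.get_image("top");save(im,"top5",(195,170,415,340),3.5)
E
```

```text
[0.288, 0.715, 13.577, -0.0, -0.002, 0.145] at [-119.2    6.6] [459.6  63.2 300.8] [-1.800e+02 -1.200e-01  1.079e+01] F [ 0.14 -0.17  0.44] q [-0.11  0.37 -0.12  2.02  0.06  0.75 -1.65] t 6.05
```

View pics/top5.png

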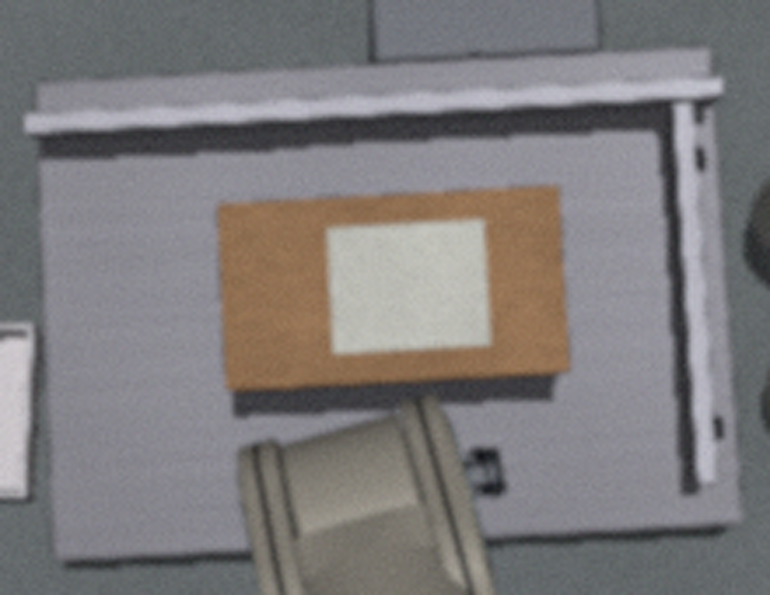

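The carton lies on its broad face, with crop corners (218,205), (558,187), (569,372) and (230,388), nearly square to the rails.

```bash
cat >> h.py <<'E'
def crop(u): return np.array(u)/3.5-.36+np.array([195,170])
E
python3 - <<'E'
from h import *
im=ctrl.get_image("top")
c=cast(im,crop([(218,205),(558,187),(569,372),(230,388)]),150)
print(np.round([sc(p) for p in c],1),np.round(sc(c.mean(0)),1))
to(-115,1,165,0)
E
```

```text
[[  61.7  103.9]
 [  62.5 -113.8]
 [ -55.8 -114.2]
 [ -55.2  101.2]] [ 3.3 -5.7]
[0.471, 0.632, 13.456, 0.0, 0.002, 0.15] at [-120.3    6.6] [458.4  63.2 299.6] [1.7999e+02 1.3000e-01 1.1080e+01] F [-0.47  0.22  1.21] q [-0.11  0.37 -0.12  2.02  0.06  0.75 -1.64] t 6.15
```

Request:
send_rows(rows=[[[0.5,1.3,2.5,0,0,0.15],[0.5,1.3,5,0,0,0.15],[0.5,1.3,8,0,0,0.15],[0.5,1.3,10.5,0,0,0.15],[0.5,1.3,12.5,0,0,0.15],[0.5,1.3,13.4,0,0,0.15],[0.5,1.3,13.4,0,0,0.15]]])

```text
clock: 6.85
eef_pos: [466.4, 52.2, 165.9]
tool_rot: [-3.141, 0.001, 0.047]
force: [-0.3, 0.1, 0.3]
width: 65.4
gripper_force: 0.0
```

```bash
python3 - <<'E'
from h import *
to(-68,-5.5,165,0)
E
```

```text
[4.485, 0.091, 0.087, -0.001, 0.001, 0.003] at [-112.8   -4.7] [466.4  52.2 165.9] [-1.7997e+02  7.0000e-02  2.6700e+00] F [-0.3   0.09  0.25] q [-0.13  0.61 -0.05  2.13  0.08  0.41 -1.77] t 6.85
```

Request:
send_rows(rows=[[[2,0.1,0.05,0,0,0],[3.4,0.1,0.05,0,0,0],[4,0.1,0.05,0,0,0],[4.5,0.1,0.05,0,0,0],[5,0.1,0.05,0,0,0],[5.5,0.1,0.05,0,0,0],[6,0.1,0.05,0,0,0],[6.5,0.1,0.05,0,0,0]]])

```text
clock: 7.65
eef_pos: [531.4, 53.2, 165.8]
tool_rot: [3.141, 0.001, 0.044]
force: [-2.3, 0.8, 2.2]
width: 65.4
gripper_force: 0.0
```

Request:
send_rows(rows=[[[0.5,0,0,0,0,0],[1,0,0,0,0,0],[1.5,0,0,0,0,0],[2,0,0,0,0,0],[2.4,0,0,0,0,0],[2.7,0,0,0,0,0],[2.9,0,0,0,0,0]]])

```text
clock: 8.35
eef_pos: [560.7, 54.6, 165.8]
tool_rot: [-3.142, -0.0, 0.044]
force: [-3.9, -0.8, 1.6]
width: 65.4
gripper_force: 0.0
```

```bash
python3 - <<'E'
from h import *
to(-11,-5.5,165,0)
E
```

```text
[0.752, -0.093, 0.084, -0.0, -0.0, 0.0] at [-18.5  -6.4] [560.7  54.6 165.8] [-180.     -0.      2.51] F [-3.92 -0.79  1.62] q [-0.11  0.69 -0.06  1.88  0.07  0.57 -1.74] t 8.35
```

Request:
send_rows(rows=[[[0.1,0,0,0,0,0],[0.2,0,0,0,0,0],[0.3,0,0,0,0,0],[0.4,0,0,0,0,0]]])

```text
clock: 8.75
eef_pos: [564.5, 54.7, 165.9]
tool_rot: [-3.142, -0.0, 0.044]
force: [-1.6, -0.3, 0.2]
width: 65.3
gripper_force: 0.0
```

Request:
send_rows(rows=[[[0.1,0,0,0,0,0],[0.2,0,0,0,0,0]]])

```text
clock: 8.95
eef_pos: [566.0, 54.7, 165.8]
tool_rot: [3.141, 0.001, 0.044]
force: [-5.7, -0.3, 3.1]
width: 65.0
gripper_force: 0.0
```

Request:
send_rows(rows=[[[0.1,0,0,0,0,0]]])

```text
clock: 9.05
eef_pos: [566.2, 54.7, 165.8]
tool_rot: [3.141, 0.003, 0.044]
force: [-6.4, -1.5, 3.1]
width: 65.1
gripper_force: 0.0
```

Request:
send_rows(rows=[[[0.1,0,0,0,0,0],[0.1,0,0,0,0,0]]])

```text
clock: 9.25
eef_pos: [566.3, 54.5, 165.5]
tool_rot: [3.141, 0.005, 0.045]
force: [-7.3, -1.1, 3.7]
width: 65.3
gripper_force: 0.0
```

Request:
send_rows(rows=[[[0.05,0,0,0,0,0],[0.05,0,0,0,0,0]]])

```text
clock: 9.45
eef_pos: [566.4, 54.5, 165.5]
tool_rot: [3.141, 0.006, 0.045]
force: [-8.1, -1.1, 3.5]
width: 65.6
gripper_force: 0.0
```

Request:
send_rows(rows=[[[0.1,0,0,0,0,0],[0.14,0,0,0,0,0]]])

```text
clock: 9.65
eef_pos: [566.6, 54.3, 165.2]
tool_rot: [3.14, 0.009, 0.046]
force: [-11.7, -1.6, 3.4]
width: 65.1
gripper_force: 0.0
```

Request:
send_rows(rows=[[[0.02,0,0,0,0,0],[0.02,0,0,0,0,0],[0.02,0,0,0,0,0],[0.02,0,0,0,0,0],[0.02,0,0,0,0,0],[0.02,0,0,0,0,0],[0.02,0,0,0,0,0],[0.02,0,0,0,0,0],[0.02,0,0,0,0,0],[0.02,0,0,0,0,0]]])

```text
clock: 10.65
eef_pos: [566.6, 54.3, 165.1]
tool_rot: [3.14, 0.009, 0.046]
force: [-10.9, -1.8, 3.7]
width: 65.4
gripper_force: 0.0
```

```bash
python3 - <<'E'
from h import *
to(-11,-5.5,165,0)
save(ctrl.get_image("top"),"top6",(195,170,415,340),3.5)
E
```

```text
[0.164, -0.143, 0.012, 0.002, 0.009, 0.002] at [-12.6  -6.9] [566.6  54.3 165.1] [179.91   0.51   2.62] F [-10.87  -1.8    3.71] q [-0.1   0.7  -0.06  1.86  0.07  0.59 -1.74] t 10.65
```

View pics/top6.png

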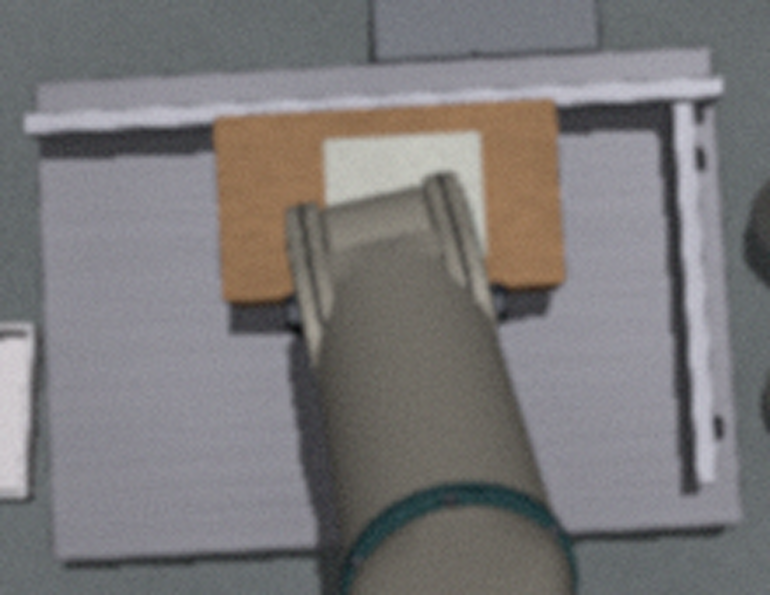

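The carton's long side runs (215,118)–(555,100) along the rear rail with no gap. Hold a little longer, then back off.

Request:
send_rows(rows=[[[0,0,0,0,0,0],[0,0,0,0,0,0],[0,0,0,0,0,0],[0,0,0,0,0,0],[-0.3,0,0,0,0,0],[-1,0,0,0,0,0],[-2.5,0,0,0,0,0],[-4.5,0,0,0,0,0],[-5.5,0,-1,0,0,0],[-5.5,0,-4,0,0,0]]])

```text
clock: 11.7
eef_pos: [513.4, 52.4, 205.1]
tool_rot: [3.141, 0.005, 0.044]
force: [0.9, -0.4, 0.3]
width: 65.2
gripper_force: 0.0
```

```bash
python3 - <<'E'
from h import *
to(-60,165,270,90); to(60,165,270,90)
E
```

```text
[0.566, -17.146, -6.5, -0.003, 0.004, -1.57] at [-65.9  -6.5] [513.4  52.4 205.1] [179.98   0.27   2.52] F [ 0.87 -0.45  0.34] q [-0.11  0.58 -0.07  1.98  0.07  0.58 -1.75] t 11.7
[12.566, -17.141, -6.556, -0.003, 0.004, -1.57] at [-65.9  -6.5] [513.4  52.4 205.1] [179.98   0.27   2.52] F [ 0.87 -0.45  0.34] q [-0.11  0.58 -0.07  1.98  0.07  0.58 -1.75] t 11.7
```

Request:
send_rows(rows=[[[0,0,-3,0,0,-0.1],[0,0,-6.5,0,0,-0.25],[0,-2,-6.5,0,0,-0.4],[0,-5,-6.5,0,0,-0.55],[0,-8,-6.5,0,0,-0.7],[1,-11,-6.5,0,0,-0.84],[3,-14,-6.5,0,0,-0.98],[6,-16,-6.5,0,0,-1.12],[9,-17,-6.5,0,0,-1.27],[11,-17,-6.5,0,0,-1.42]]])

```text
clock: 12.7
eef_pos: [620.3, 229.9, 272.4]
tool_rot: [3.138, -0.004, 1.471]
force: [-0.4, -0.7, -0.6]
width: 65.2
gripper_force: 0.0
```

```bash
python3 - <<'E'
from h import *
to(60,155,165,90)
im=ctrl.get_image("top")
c=cast(im,crop([(215,118),(555,100),(565,283),(228,301)]),150)
print(np.round([sc(p) for p in c],1))
E
```

```text
[-0.982, 1.239, 10.739, 0.004, -0.003, -0.143] at [ 48.7 166.2] [620.3 229.9 272.4] [179.78  -0.21  84.3 ] F [-0.39 -0.68 -0.57] q [-0.13  0.71 -0.47  1.51  0.36  1.   -0.8 ] t 12.7
[[ 117.9  103.5]
 [ 118.6 -115. ]
 [   0.8 -114.8]
 [   0.   100.1]]
```

Request:
send_rows(rows=[[[-1,1.2,2,0,0,-0.14],[-1,1.2,4,0,0,-0.14],[-1,1.2,6.5,0,0,-0.14],[-1,1.2,9,0,0,-0.14],[-1,1.2,10.2,0,0,-0.14],[-1,1.2,10.7,0,0,-0.14],[-1,1.2,10.7,0,0,-0.14]]])

```text
clock: 13.45
eef_pos: [629.1, 216.1, 164.3]
tool_rot: [3.141, -0.0, 1.603]
force: [-0.9, 0.5, -0.4]
width: 65.2
gripper_force: 0.0
```

```bash
python3 - <<'E'
from h import *
to(60,113,165,90); to(60,35,165,90)
E
```

```text
[-3.892, 0.358, -0.074, 0.001, -0.0, -0.011] at [ 56.9 152. ] [629.1 216.1 164.3] [ 1.7997e+02 -1.0000e-02  9.1850e+01] F [-0.94  0.46 -0.44] q [-0.12  0.85 -0.45  1.58  0.46  0.82 -0.72] t 13.45
[-11.691, 0.446, -0.075, 0.001, -0.0, -0.011] at [ 56.9 152. ] [629.1 216.1 164.3] [ 1.7997e+02 -1.0000e-02  9.1850e+01] F [-0.94  0.46 -0.44] q [-0.12  0.85 -0.45  1.58  0.46  0.82 -0.72] t 13.45
```

Request:
send_rows(rows=[[[-1.5,0.3,0,0,0,-0.01],[-2.8,0.3,0,0,0,-0.01],[-3.4,0.3,0,0,0,-0.01],[-3.9,0.35,0,0,0,-0.01],[-4.4,0.35,0,0,0,-0.01],[-4.9,0.35,0,0,0,-0.01],[-5.4,0.4,0,0,0,-0.01],[-5.9,0.4,0,0,0,-0.01]]])

```text
clock: 14.25
eef_pos: [634.8, 157.3, 164.0]
tool_rot: [3.141, -0.001, 1.614]
force: [-0.3, 3.6, 2.3]
width: 65.3
gripper_force: 0.0
```

Request:
send_rows(rows=[[[-0.5,0,0,0,0,0],[-1,0,0,0,0,0],[-1.5,0,0,0,0,0],[-2,0,0,0,0,0],[-2.5,0,0,0,0,0],[-3,0,0,0,0,0],[-3.5,0,0,0,0,0],[-4,0,0,0,0,0]]])

```text
clock: 15.05
eef_pos: [636.5, 116.7, 163.9]
tool_rot: [-3.142, 0.0, 1.614]
force: [-0.3, 4.1, 1.3]
width: 65.4
gripper_force: 0.0
```

```bash
python3 - <<'E'
from h import *
to(60,35,165,90)
E
```

```text
[-1.734, 0.008, -0.114, -0.0, 0.0, -0.001] at [59.9 52.3] [636.5 116.7 163.9] [-1.7999e+02  1.0000e-02  9.2460e+01] F [-0.27  4.14  1.34] q [ 0.04  0.83 -0.46  1.63  0.48  0.8  -0.59] t 15.05
```

Request:
send_rows(rows=[[[-0.3,0,0,0,0,0],[-0.6,0,0,0,0,0],[-0.8,0,0,0,0,0],[-1,0,0,0,0,0],[-1.1,0,0,0,0,0],[-1.2,0,0,0,0,0],[-1.3,0,0,0,0,0]]])

```text
clock: 15.75
eef_pos: [637.0, 104.2, 163.8]
tool_rot: [-3.141, 0.0, 1.614]
force: [0.0, 3.9, -0.4]
width: 65.4
gripper_force: 0.0
```

Request:
send_rows(rows=[[[-0.1,0,0,0,0,0],[-0.2,0,0,0,0,0]]])

```text
clock: 15.95
eef_pos: [637.1, 102.4, 163.8]
tool_rot: [-3.141, -0.0, 1.614]
force: [0.1, 5.3, 0.1]
width: 65.4
gripper_force: 0.0
```

Request:
send_rows(rows=[[[-0.1,0,0,0,0,0],[-0.2,0,0,0,0,0]]])

```text
clock: 16.15
eef_pos: [636.8, 102.2, 163.9]
tool_rot: [-3.141, -0.003, 1.615]
force: [-1.4, 7.4, 0.2]
width: 65.5
gripper_force: 0.0
```

Request:
send_rows(rows=[[[-0.06,0,0,0,0,0],[-0.12,0,0,0,0,0]]])

```text
clock: 16.35
eef_pos: [636.5, 102.1, 163.9]
tool_rot: [-3.141, -0.004, 1.616]
force: [-2.0, 10.2, 0.2]
width: 65.1
gripper_force: 0.0
```

Request:
send_rows(rows=[[[-0.03,0,0,0,0,0],[-0.06,0,0,0,0,0]]])

```text
clock: 16.55
eef_pos: [636.4, 102.1, 164.0]
tool_rot: [-3.141, -0.005, 1.617]
force: [-2.0, 9.0, 0.2]
width: 65.2
gripper_force: 0.0
```

Request:
send_rows(rows=[[[-0.05,0,0,0,0,0],[-0.05,0,0,0,0,0],[-0.05,0,0,0,0,0],[-0.05,0,0,0,0,0],[-0.05,0,0,0,0,0],[-0.05,0,0,0,0,0],[-0.05,0,0,0,0,0],[-0.05,0,0,0,0,0],[-0.05,0,0,0,0,0],[-0.05,0,0,0,0,0]]])

```text
clock: 17.55
eef_pos: [636.3, 102.0, 164.0]
tool_rot: [-3.141, -0.005, 1.617]
force: [-1.6, 9.9, 0.5]
width: 65.3
gripper_force: 0.0
```

Request:
send_rows(rows=[[[-0.02,0,0,0,0,0],[-0.02,0,0,0,0,0],[-0.02,0,0,0,0,0],[-0.02,0,0,0,0,0]]])

```text
clock: 17.95
eef_pos: [636.3, 102.0, 164.0]
tool_rot: [-3.141, -0.006, 1.617]
force: [-1.7, 10.3, 0.5]
width: 65.3
gripper_force: 0.0
```

```bash
python3 - <<'E'
from h import *
to(60,35,165,90)
save(ctrl.get_image("top"),"top7",(195,170,415,340),3.5)
E
```

```text
[-0.266, 0.086, -0.104, -0.001, -0.006, 0.003] at [59.1 37.7] [636.3 102.  164. ] [-179.97   -0.32   92.65] F [-1.65 10.33  0.47] q [ 0.07  0.83 -0.47  1.64  0.48  0.79 -0.56] t 17.95
```

View pics/top7.png

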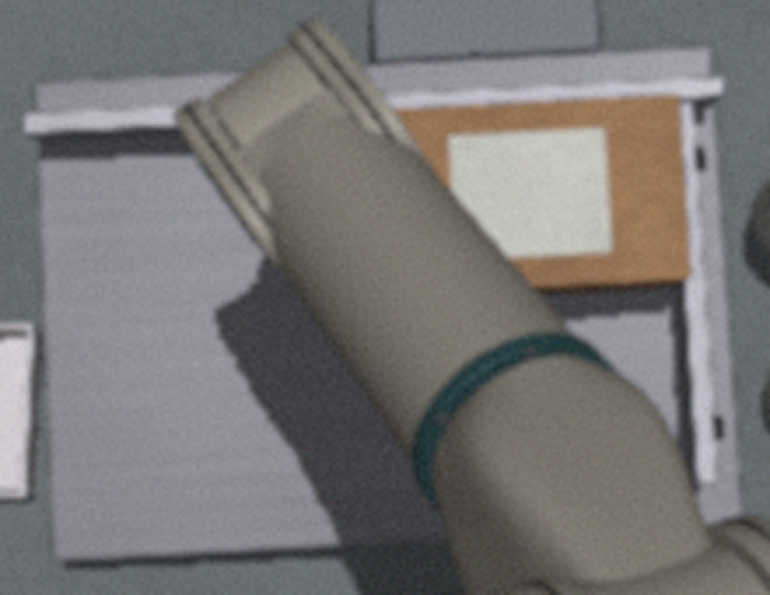

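The top end is on the end rail at columns 680–688. Release straight back, lift, and check.

Request:
send_rows(rows=[[[0.2,0,0,0,0,0],[0.8,0,0,0,0,0],[2,0,0,0,0,0],[4,0,0,0,0,0],[6,0,-1,0,0,0],[8,0,-4,0,0,0],[10,-1,-8,0,0,0],[12,-5,-12,0,0,0],[13,-9,-14,0,0,0],[13,-13,-15,0,0,0]]])

```text
clock: 19.0
eef_pos: [500.8, 225.5, 317.0]
tool_rot: [3.137, -0.003, 1.617]
force: [0.0, -0.1, 1.3]
width: 65.3
gripper_force: 0.0
```

```bash
python3 - <<'E'
from h import *
print(ctrl.read_state()["clock"])
save(ctrl.get_image("top"),"top8",(195,170,415,340),3.5)
E
```

```text
19.0
```

View pics/top8.png

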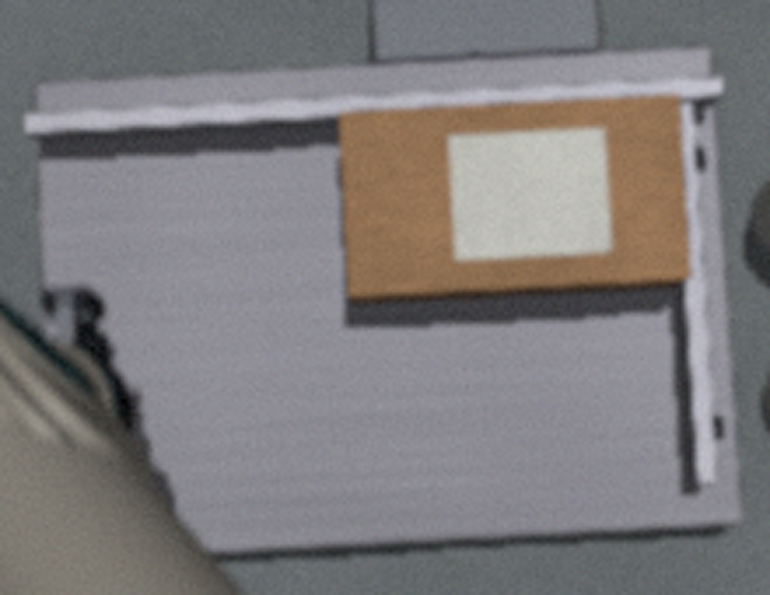

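The carton's rear edge, (340,116)–(682,97), coincides with the rear rail line, and its top end with the end rail. The bystanders haven't moved, so I'll hand it in.

```bash
python3 -c "
from cell import ctrl
print(ctrl.finish_job())"
```

```text
the job is handed in; nothing more can be done
None
```

The carton lies on its broad face, square in the corner: I pressed it on the rear rail and then the end rail at about 10 N for over a second each (highest reading 11.7 N), the robot is clear, and the job was handed in at about 19 s; no verdict was shown.

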